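# Snap a specimen tube onto a zeroed roller stage

## Task

Load the longer of the two capped tubes into the roller stage: domed nose against the sprung pad, cap end pressed down past the catch roller until it snaps in, so that the tube lies level on all four wheels, held between pad and fixed stop. The wheels have been zeroed for the scan, so lay the tube in without rolling it or turning them, and press no harder than it takes. Leave the short tube in the rest, and the vials and the loupe standing where they are.

Things in the scene. Friction and masses are not known exactly. Their poses are not given: they have to be found in the camera images.
- long_tube_mid (a point): centre of the longer tube, the one to load: bare metal, 36 mm diameter, 150 mm long, about 0.2 kg, one end domed (18 mm radius, tip 75 mm to -y), the other a black screw cap of the same diameter (last 24 mm, flat end 75 mm to +y). Its y axis runs nose to cap. It starts lying between two ribs of the rest, centre 30 mm above the bench, 29 mm or more free either side
- long_tube_cap (a point): middle of the flat end of the longer tube's cap; axes as long_tube_mid
- long_tube: the longer tube as a whole; origin and axes as long_tube_mid
- short_tube_mid (a point): centre of the shorter tube: same look and diameter, 112 mm long, in the other place of the ribbed rest, 94 mm to the side of the long one; it stays there
- rest: grey plastic ribbed rest, 176 x 150 mm, base plate 6 mm thick, two pairs of rounded ribs 17 mm high along its y axis; origin at the middle of its underside; the tubes lie along y at x = -47 and +47 mm, either one in either place
- stage: roller stage (grey base, metal posts) fixed to the bench, 96 x 236 mm; origin on the bench below the middle of a seated tube; y axis from sprung pad to fixed stop. Base plate top at z = 20 mm. Four crowned rubber wheels, 26 mm diameter, 16 mm wide, axles along y at z = 48 mm, x = +-22.5, y = +-45 mm; between the pairs it is open down to the base plate for |y| < 30 mm
- seat (a point): where the long tube's centre is when seated: above the stage's origin, 69.3 mm above the bench; axes as stage, so the seated tube's y (nose to cap) lies along this y. The seated tube's top is 87.3 mm above the bench. Level, pushed straight down, the tube jams on the catch roller: it goes in nose first, cap end raised
- pad_free (a point): centre of the free face of the sprung round pad (28 mm diameter, faces +y of the stage), 72 mm to -y of the seat. The nose pushes it back to -y against 5 N at first, 8 N when 8 mm back; travel 18 mm. Its post (44 mm wide) begins 30 mm behind the face and is 88 mm high. The pad-to-stop gap is 3 mm shorter than the long tube
- catch_mid (a point): middle of the catch roller: steel, 16 mm diameter, turns freely on an axis along the stage's x, 97.5 mm above the bench. It overhangs by 4 mm the face of the fixed stop below it (75 mm to +y of the seat). Cheeks at its ends stand 44 mm apart, 107.5 mm high. Laid nose on the free pad, cap on this roller, the tube stays put, 23 degrees nose-down
- pad (a joint): travel of the sprung pad to -y of the stage, m: 0 free, 0.003 with the long tube seated, at most 0.018. Pressing the cap end of a tube that lies on the catch roller straight down (10 to 18 N, 15 to 30 mm from the cap's end) drives the pad back about 6 mm and slips the cap past the roller; once let go, the pad shoves the tube against the stop
- vial_c: small upright vial, 21 mm diameter, 52 mm tall, loose, behind the stage; origin at its foot
- vial_a: smaller upright vial, 15 mm diameter, 42 mm tall, loose, behind the stage; origin at its foot
- loupe: black stand loupe, 38 mm diameter, 36 mm tall, loose, behind the gap between stage and rest; origin at its foot
- wheel_fl (a joint): angle of the stage's wheel at -x, +y of its frame, rad, 0 at the start; it turns freely
- wheel_fr (a joint): angle of the stage's wheel at -x, -y of its frame, rad, 0 at the start; it turns freely
- wheel_rl (a joint): angle of the stage's wheel at +x, +y of its frame, rad, 0 at the start; it turns freely
- wheel_rr (a joint): angle of the stage's wheel at +x, -y of its frame, rad, 0 at the start; it turns freely
Things that resemble listed ones, but are neither listed nor needed, are in the scene too. What is shaped like the long_tube but green is not meant.

How it is judged:
At the end, for the whole second after the job is handed in: Long tube's centre within 2.5 mm sideways and in height, 3 mm lengthways of seat, axis within 0.04 rad of the stage's y, cap at the stop, at rest; pad pushed back 1.2 to 5.5 mm; no wheel turned over 0.6 rad; short tube within 12 mm of its start (x of long_tube_mid in the frame of seat between -0.0025 and 0.0025 m and y of long_tube_mid in the frame of seat between -0.003 and 0.003 m and z of long_tube_mid in the frame of seat between -0.0025 and 0.0025 m and angle between the y axis of long_tube_mid and the y axis of seat, either way round below 0.04 rad and y of long_tube_cap in the frame of seat above 0.07 m and value of joint pad between 0.0012 and 0.0055 m and value of joint wheel_fl between -0.6 and 0.6 rad and value of joint wheel_fr between -0.6 and 0.6 rad and value of joint wheel_rl between -0.6 and 0.6 rad and value of joint wheel_rr between -0.6 and 0.6 rad and distance of short_tube_mid from where it was at the start of the episode below 0.012 m and linear speed of long_tube below 0.01 m/s); the robot touches nothing.
It fails at once if a wheel of the stage was turned by more than 0.6 rad (about 8 mm of its tread) (value of joint any of wheel_fl, wheel_fr, wheel_rl, wheel_rr above 0.6 rad or value of joint any of wheel_fl, wheel_fr, wheel_rl, wheel_rr below -0.6 rad).
It fails at once if the tube was forced: pressed on the stage with more than 80 N (all its contacts together) (contact force between long_tube and stage above 80 N).
It fails at once if the short tube was pushed or lifted by more than 12 mm (distance of short_tube_mid from where it was at the start of the episode above 0.012 m).
It fails at once if a vial or the loupe was moved by more than 15 mm or tipped (distance of any of vial_c, vial_a, loupe from where it was at the start of the episode above 0.015 m or angle between any of vial_c, vial_a, loupe's own z axis and vertical above 0.4 rad).
It also fails if it takes over 42 s, if anything falls off the work surface, if the arm or the gripper's body presses on something with over 40 N, if the wrist force passes 120 N, or if a joint passes its speed limit or range.

## Robot

A 6-joint arm with a two-finger parallel gripper is mounted at the origin on a cart in front of the work surface, level with it; the furniture and walls round the work are solid. World frame = base frame: x ahead of the robot, y to its left, z up, the work surface at z = 0. Lengths are in m, angles in rad, forces in N, time in s.
With the tool pointing down it reaches from about 0.325 to 0.9 m from the base axis. Payload 6.1 kg.
Tool frame: the origin (TCP) lies midway between the tips of the shut fingers; the grasp point (between the pads) lies 19 mm behind it; z points along the fingers, y is the line along which they close (so a half turn about z gives the same grasp; the last joint's range is limited). The gripper opens to 85 mm and grips with 20 to 120 N. Pads are 22 mm wide; open, the fingers measure 114 mm over their backs; the gripper's body (76 mm by 85 mm) begins 54 mm behind the grasp point. The pads swing forward as they close: fully open they stand 13 mm farther back than shut.
Start: joints at [1.116, 0.22, 1.526, -0, 1.395, -0.126], TCP at [0.202, 0.592, 0.231] pointing down, gripper open.
Joint ranges: [-2.98, 2.98], [-0.91, 2.08], [0.09, 2.57], [-1.24, 4.39], [0.2, 2.65], [-2.68, 2.68]. Speed limits (rad/s): [2.57, 2.57, 3.01, 3.14, 3.14, 3.14].

## Interface

Orientations are given as a 3x3 rotation matrix whose columns are the frame's x, y, z axes.
In Python, from rig import robot gives the robot as it stands.
- The arm moves only by the tool servo_tool, never from a script. Its argument "steps" is a list of rows, each an object with "slide": the shift along the tool's x, y, z each as a share of 0.2 m, from -1 to 1, a list of three; "spin": the turn about the tool's z as a share of 90 degrees, from -1 to 1; "claw": the gripper's target within -1 to 1 (fully open at 1, half-way at 0, shut at -1). A call has 1 to 12 rows; each row shifts and turns the commanded pose from where the row before left it, along the tool's axes as they then stand; what a row does not reach is not made up. A row lasts 1/8 s, in which the tool goes at most 62.5 mm and 10.7 degrees, less where a joint would pass 70% of its speed; a pose out of reach is approached as far as the arm can. A call with a number of a shift or a turn outside -1 to 1 is refused whole. A call with a gripper value outside its range is refused whole. The fingers move at their own pace and stop on an object; "force" is the grip in N (left out, the last holds). Time passes only in rows, so rows that do not move let the fingers close. It gives the time, the measured TCP pose, the force, the opening and the grip force at its end, in the units of the state.
- robot.read_state(): the state, without advancing time (a new reading comes with each control period).
- robot.capture(name): name is "side" or "top" or "wrist"; returns a dict with "frame" (480x640x3 uint8, blue, green, red), "vfov" (degrees; the focal length in pixels is half the picture's height over the tangent of half this angle, whatever the lens; pixels are square), "cx", "cy" (the principal point, pixels), "xyz" and "orientation" of the camera in the world; the wrist camera has in their place "T_tool_cam" (4x4, takes a point from camera to tool coordinates, whose origin is the TCP and whose axes are the flange's). Camera axes: x right, y up, looking along -z (the intrinsics and any distortion apply to the point x, -y, -z); pixel columns grow to the right and rows downward; lengths in m; the calibration is good to about 2 mm. The wrist camera is an equidistant fisheye: a pixel r from the principal point sees the ray r / f radians off the axis. A picture is of the moment at which its call begins: read the wrist's pose just before it. There is no depth.
- robot.finish_job(): hands the job in; it is judged then, once.
The state is a dict: "time_s": time; "joint_pos": joint angles; "joint_vel": joint speeds; "effort": joint torques, N m; "tool_pos": TCP position; "ee_rot": TCP orientation; "contact_force": force on the tool from outside, world axes, zero at the start; "ft_torque": the same for the moment, N m; "width": finger opening in m; "grasp_force": force on a finger pad.
Only numpy, scipy, OpenCV 4.12 (cv2) and the standard library are available. Lean on these libraries where they do the work, as an engineer would, in place of code of your own. Each camera call takes 0.05 s, during which the arm holds its last target. There are 200 camera calls.

## Working session

There is one attempt and no reset: what is moved stays moved. The work goes in short steps, Python scripts to look and compute and a tool call to move; the robot and the scene stay as the last step left them, time stands still between calls to the robot, and variables do not carry over. Pictures are saved under pics/ and viewed, at most 10 in all, crops included, and the job is handed in when it is done.

Besides the shell and the picture viewer there is one more tool, called after "Emit:" as name(argument=value, ...), one argument or row to a line, values as JSON. servo_tool: Moves the arm, as the interface text tells. Its arguments: {"type":"object","properties":{"steps":{"type":"array","items":{"type":"object","properties":{"slide":{"type":"array","items":{"type":"number","minimum":-1,"maximum":1}},"spin":{"type":"number","minimum":-1,"maximum":1},"claw":{"type":"number"}}}},"force":{"type":"number"}},"required":["steps"]}

```bash
mkdir -p pics; ls
python3 - <<'E'
from rig import robot
import cv2,pickle
s=robot.read_state();print(s)
d={}
for n in("side","top","wrist"):
    c=robot.capture(n);d[n]=c;cv2.imwrite(f"pics/{n}0.png",c["frame"]);print(n,{k:v for k,v in c.items() if k!="frame"})
pickle.dump(d,open("c0.pkl","wb"))
E
```

```text
pics
{'time_s': 0.0, 'joint_pos': array([ 1.11592236e+00,  2.21257524e-01,  1.52758866e+00,  1.05569798e-06,
        1.39471666e+00, -1.26091327e-01]), 'joint_vel': array([-0.00077497,  0.00106738, -0.00030957, -0.00141528,  0.00029843,
        0.00014651]), 'effort': array([ 3.83369452e-04, -4.96892309e+01, -3.89394164e+01, -2.63034544e-04,
        1.11040275e-02,  2.15925019e-05]), 'tool_pos': array([0.2015386 , 0.5909783 , 0.23019168]), 'ee_rot': array([[-9.46435953e-01,  3.22890440e-01, -8.66533772e-04],
       [ 3.22891507e-01,  9.46434332e-01, -1.76939508e-03],
       [ 2.48796554e-04, -1.95441552e-03, -9.99998059e-01]]), 'contact_force': array([-1.22280197, -0.27630231,  0.20587097]), 'ft_torque': array([-0.03713392, -0.02056516,  0.0533868 ]), 'grasp_force': 0.0, 'width': 0.08514345380381708}
side {'vfov': 43.999179098539464, 'cx': 314.0937638482841, 'cy': 241.24547918319277, 'xyz': array([0.2316356 , 0.80246898, 0.90595188]), 'orientation': array([[-0.9277073 ,  0.24485086, -0.28179286],
       [-0.37329119, -0.6012027 ,  0.70654724],
       [ 0.00358407,  0.76065982,  0.64914081]])}
top {'vfov': 42.81770577387238, 'cx': 317.9314322694007, 'cy': 237.1632334909475, 'xyz': array([-0.05920877,  0.07904134,  1.32474854]), 'orientation': array([[-0.26909604,  0.8437694 , -0.46437111],
       [-0.96311068, -0.23461496,  0.13180911],
       [ 0.00226809,  0.48271009,  0.87577727]])}
wrist {'vfov': 65.70646984690485, 'cx': 314.79436567071195, 'cy': 238.10655022856935, 'T_tool_cam': array([[ 6.21727840e-04,  9.57059361e-01,  2.89891346e-01,
         7.26471886e-02],
       [ 9.99999745e-01, -6.97046045e-04,  1.56564734e-04,
        -6.12078708e-04],
       [ 3.51909360e-04,  2.89891174e-01, -9.57059551e-01,
        -1.42447142e-01],
       [ 0.00000000e+00,  0.00000000e+00,  0.00000000e+00,
         1.00000000e+00]])}
```

View pics/top0.png

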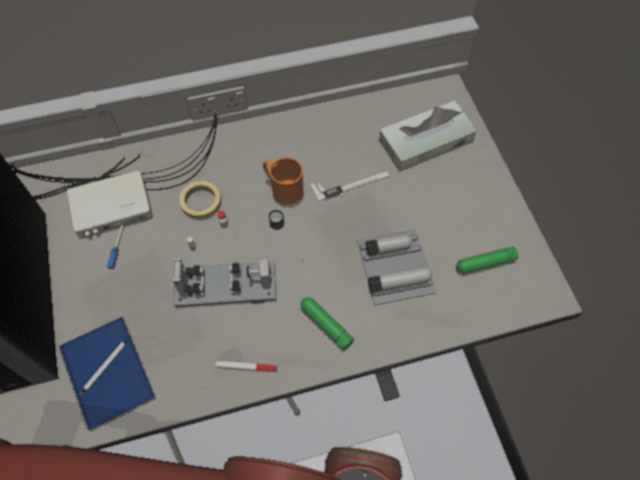

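View pics/side0.png

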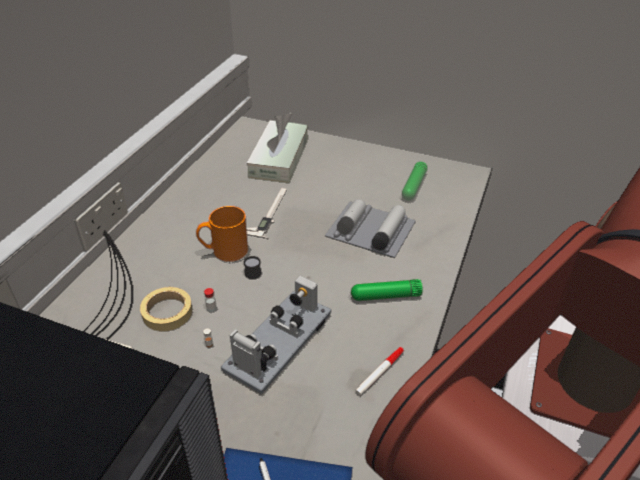

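Candidates in top view: the long bare tube (400,280, cap at left), the short bare tube (390,244), green tubes (487,260) and (327,323), which are not meant. I choose (400,280) and check it in a close crop.

Run:
```python
import cv2,numpy as np
t=cv2.imread("pics/top0.png");s=cv2.imread("pics/side0.png")
r=lambda im,x,y,w,h:cv2.resize(im[y:y+h,x:x+w],(400,300),interpolation=cv2.INTER_CUBIC)
a=np.vstack([np.hstack([r(t,165,240,120,90),r(t,350,225,100,75)]),np.hstack([r(s,215,270,130,97),r(s,320,185,107,80)])])
cv2.imwrite("pics/m1.png",a)
```

```text
(no output)
```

View pics/m1.png

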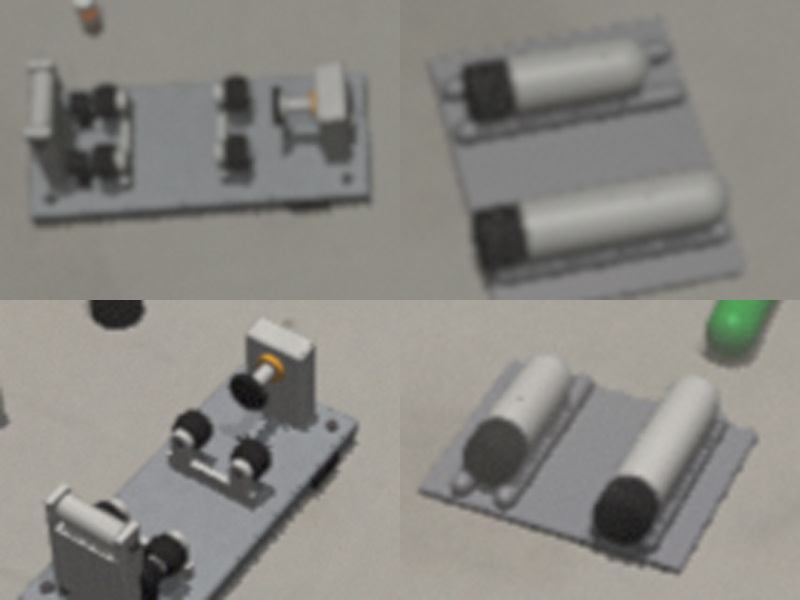

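```bash
cat > h.py <<'E'
import numpy as np,cv2,pickle
from rig import robot
def ray(c,u,v,st=None):
    f=240/np.tan(np.radians(c["vfov"])/2); x,y=(u-c["cx"])/f,(v-c["cy"])/f
    if "xyz" in c: R,p=c["orientation"],c["xyz"]; d=np.array([x,-y,-1])
    else:
        T=c["T_tool_cam"]; R=st["ee_rot"]@T[:3,:3]; p=st["tool_pos"]+st["ee_rot"]@T[:3,3]
        t=np.hypot(x,y); k=np.sin(t)/max(t,1e-9); d=np.array([x*k,-y*k,-np.cos(t)])
    return p,R@d
def hit(c,u,v,z,st=None):
    p,d=ray(c,u,v,st); return p+d*(z-p[2])/d[2]
def proj(c,P,st=None):
    f=240/np.tan(np.radians(c["vfov"])/2)
    if "xyz" in c: q=c["orientation"].T@(P-c["xyz"]); a=np.array([q[0],-q[1]])/-q[2]
    else:
        T=c["T_tool_cam"]; R=st["ee_rot"]@T[:3,:3]; p=st["tool_pos"]+st["ee_rot"]@T[:3,3]
        q=R.T@(P-p); r=np.hypot(q[0],q[1]); a=np.array([q[0],-q[1]])/max(r,1e-9)*np.arctan2(r,-q[2])
    return np.array([c["cx"],c["cy"]])+f*a
def shot(n,name):
    st=robot.read_state(); c=robot.capture(n); cv2.imwrite(f"pics/{name}.png",c["frame"]); pickle.dump((c,st),open(name+".pkl","wb")); return c,st
def fit(c,st,obs,g):  # obs: [(local xyz,u,v)], g=(x,y,yaw)
    from scipy.optimize import least_squares
    def res(q):
        C,S=np.cos(q[2]),np.sin(q[2]); R=np.array([[C,-S,0],[S,C,0],[0,0,1]])
        return np.concatenate([proj(c,R@np.array(P)+[q[0],q[1],0],st)-[u,v] for P,u,v in obs])
    r=least_squares(res,g); return r.x,res(r.x).reshape(-1,2)
E
python3 - <<'E'
from h import *
d=pickle.load(open("c0.pkl","rb"));t=d["top"];s=d["side"]
np.set_printoptions(precision=4,suppress=True)
T=lambda x,y:(165+x*.3,240+y*.3)
print("stage wheels etc")
for n,p,z in[("rl",(108,103),.048),("fl",(106,160),.048),("rr",(238,95),.048),("fr",(238,153),.048),("pad",(277,106),.07),("BR",(370,195),.02),("TR",(367,76),.02),("BL",(33,210),.02)]:
    print(n,hit(t,*T(*p),z))
T=lambda x,y:(350+(x-400)*.25,225+y*.25)
for n,p,z in[("capL",(480,240),.03),("noseL",(727,195),.03),("capS",(465,92),.03),("noseS",(648,65),.03)]: print(n,hit(t,*T(*p),z))
print("loupe",hit(t,276,218,.036),"mug",hit(t,288,170,.09),"green",hit(t,327,323,.02))
E
```

```text
stage wheels etc
rl [0.6067 0.1791 0.048 ]
fl [0.5644 0.1881 0.048 ]
rr [0.5886 0.0911 0.048 ]
fr [0.5453 0.1002 0.048 ]
pad [0.5621 0.067  0.07  ]
BR [0.503  0.0193 0.02  ]
TR [ 0.5929 -0.0004  0.02  ]
BL [0.5544 0.2456 0.02  ]
capL [ 0.4732 -0.198   0.03  ]
noseL [ 0.4619 -0.346   0.03  ]
capS [ 0.5678 -0.2192  0.03  ]
noseS [ 0.5558 -0.331   0.03  ]
loupe [ 0.7032 -0.0305  0.036 ] mug [ 0.7962 -0.0867  0.09  ] green [ 0.4139 -0.0775  0.02  ]
```

```bash
cat > plan.py <<'E'
from h import *
import json
def plan(tgt,yaw,n,st=None,claw=None,nspin=None):
    """rows to world tgt, with tool-y heading yaw, n rows; nspin rows carry the spin"""
    st=st or robot.read_state(); p=st["tool_pos"].copy(); R=st["ee_rot"].copy()
    a=np.arctan2(R[1,1],R[0,1]); dy=(yaw-a+np.pi/2)%np.pi-np.pi/2; nspin=nspin or n
    sp=round(-dy/(np.pi/2)/nspin,4); rows=[]; p0=p.copy()
    for i in range(n):
        d=p0+(np.array(tgt)-p0)*(i+1)/n-p
        s=np.round(R.T@d/0.2,3); p=p+R@s*0.2; r={"slide":s.tolist()}
        if i<nspin and sp: r["spin"]=sp; R=R@cv2.Rodrigues(np.array([0,0,sp*np.pi/2]))[0]
        if claw is not None: r["claw"]=claw
        rows.append(r)
    print(json.dumps(rows)); print("end",p,np.arctan2(R[1,1],R[0,1]))
E
python3 -c "
from plan import *
plan([.57,.14,.25],-.21,12)"
```

```text
[{"slide": [-0.206, -0.128, -0.008], "spin": 0.077}, {"slide": [-0.22, -0.103, -0.008], "spin": 0.077}, {"slide": [-0.231, -0.075, -0.008], "spin": 0.077}, {"slide": [-0.238, -0.047, -0.008], "spin": 0.077}, {"slide": [-0.242, -0.018, -0.008], "spin": 0.077}, {"slide": [-0.242, 0.012, -0.008], "spin": 0.077}, {"slide": [-0.239, 0.04, -0.008], "spin": 0.077}, {"slide": [-0.233, 0.07, -0.008], "spin": 0.077}, {"slide": [-0.223, 0.096, -0.008], "spin": 0.077}, {"slide": [-0.209, 0.123, -0.008], "spin": 0.077}, {"slide": [-0.193, 0.148, -0.008], "spin": 0.077}, {"slide": [-0.173, 0.169, -0.008], "spin": 0.077}]
end [0.57000344 0.14006305 0.25001621] -0.20940978934102727
```

Emit:
servo_tool(
  steps=[
    {"slide": [-0.206,-0.128,-0.008],"spin": 0.077},
    {"slide": [-0.22,-0.103,-0.008],"spin": 0.077},
    {"slide": [-0.231,-0.075,-0.008],"spin": 0.077},
    {"slide": [-0.238,-0.047,-0.008],"spin": 0.077},
    {"slide": [-0.242,-0.018,-0.008],"spin": 0.077},
    {"slide": [-0.242,0.012,-0.008],"spin": 0.077},
    {"slide": [-0.239,0.04,-0.008],"spin": 0.077},
    {"slide": [-0.233,0.07,-0.008],"spin": 0.077},
    {"slide": [-0.223,0.096,-0.008],"spin": 0.077},
    {"slide": [-0.209,0.123,-0.008],"spin": 0.077},
    {"slide": [-0.193,0.148,-0.008],"spin": 0.077},
    {"slide": [-0.173,0.169,-0.008],"spin": 0.077},
  ],
)

```text
invalid input
```

Emit:
servo_tool(
  steps=[
    {"slide": [0,0,0]},
    {"slide": [0,0,0]},
  ],
)

```text
invalid input
```

```bash
python3 -c "
from plan import *
c,st=shot('wrist','w1')
plan([.467,-.272,.22],-.077,9)"
```

```text
[{"slide": [-0.294, -0.406, 0.006], "spin": 0.0933}, {"slide": [-0.351, -0.359, 0.007], "spin": 0.0933}, {"slide": [-0.399, -0.304, 0.006], "spin": 0.0933}, {"slide": [-0.439, -0.242, 0.006], "spin": 0.0933}, {"slide": [-0.47, -0.176, 0.007], "spin": 0.0933}, {"slide": [-0.491, -0.105, 0.006], "spin": 0.0933}, {"slide": [-0.501, -0.032, 0.006], "spin": 0.0933}, {"slide": [-0.5, 0.041, 0.007], "spin": 0.0933}, {"slide": [-0.488, 0.114, 0.006], "spin": 0.0933}]
end [ 0.46704634 -0.27194778  0.21999592] -0.07700848999456318
```

View pics/w1.png

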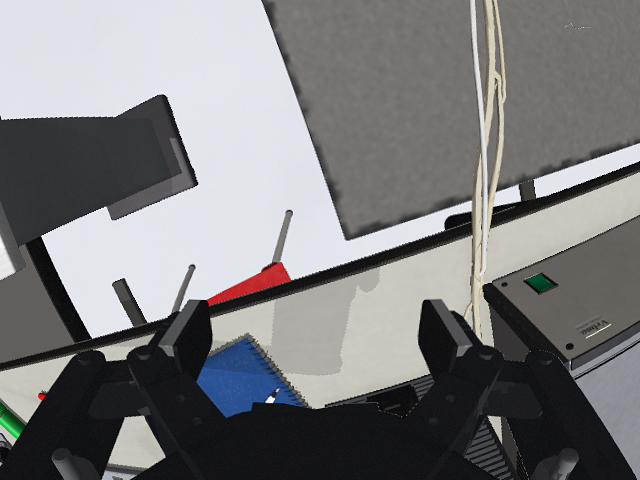

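Emit:
servo_tool(
  steps=[
    {"slide": [-0.206,-0.128,-0.008],"spin": 0.077,"claw": 1},
    {"slide": [-0.22,-0.103,-0.008],"spin": 0.077,"claw": 1},
    {"slide": [-0.231,-0.075,-0.008],"spin": 0.077,"claw": 1},
    {"slide": [-0.238,-0.047,-0.008],"spin": 0.077,"claw": 1},
    {"slide": [-0.242,-0.018,-0.008],"spin": 0.077,"claw": 1},
    {"slide": [-0.242,0.012,-0.008],"spin": 0.077,"claw": 1},
    {"slide": [-0.239,0.04,-0.008],"spin": 0.077,"claw": 1},
    {"slide": [-0.233,0.07,-0.008],"spin": 0.077,"claw": 1},
    {"slide": [-0.223,0.096,-0.008],"spin": 0.077,"claw": 1},
    {"slide": [-0.209,0.123,-0.008],"spin": 0.077,"claw": 1},
    {"slide": [-0.193,0.148,-0.008],"spin": 0.077,"claw": 1},
    {"slide": [-0.173,0.169,-0.008],"spin": 0.077,"claw": 1},
  ],
)

```text
time_s: 1.7
tool_pos: [0.571, 0.139, 0.2504]
ee_rot: [[0.212, 0.977, -0.0], [0.977, -0.212, 0.0], [0.0, -0.0, -1.0]]
contact_force: [0.7, -0.1, 0.2]
width: 0.0855
grasp_force: 0.0
```

```bash
python3 -c "
from plan import *
c,st=shot('wrist','w2')
plan([.467,-.272,.22],-.077,9,claw=1)"
```

```text
[{"slide": [-0.233, -0.008, 0.018], "spin": -0.0102, "claw": 1}, {"slide": [-0.233, -0.013, 0.017], "spin": -0.0102, "claw": 1}, {"slide": [-0.233, -0.016, 0.018], "spin": -0.0102, "claw": 1}, {"slide": [-0.233, -0.019, 0.017], "spin": -0.0102, "claw": 1}, {"slide": [-0.232, -0.024, 0.018], "spin": -0.0102, "claw": 1}, {"slide": [-0.232, -0.027, 0.017], "spin": -0.0102, "claw": 1}, {"slide": [-0.231, -0.031, 0.018], "spin": -0.0102, "claw": 1}, {"slide": [-0.231, -0.034, 0.017], "spin": -0.0102, "claw": 1}, {"slide": [-0.23, -0.038, 0.018], "spin": -0.0102, "claw": 1}]
end [ 0.46709245 -0.27204009  0.21999953] -0.07753824226447263
```

View pics/w2.png

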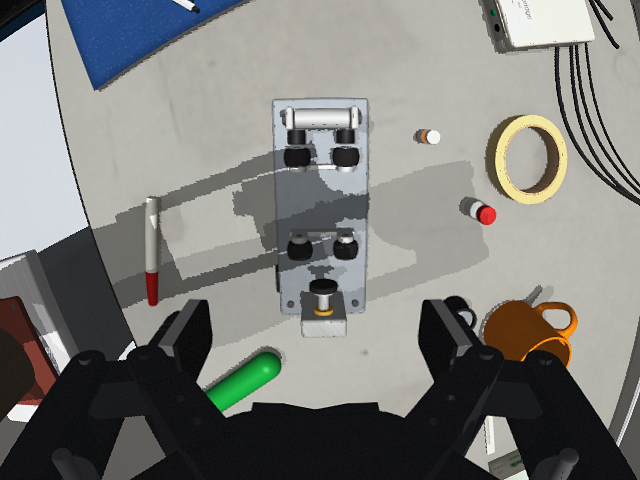

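```bash
python3 -c "
import cv2
a=cv2.imread('pics/w2.png')[90:340,255:395]
b=cv2.resize(a[:125],None,fx=4,fy=4,interpolation=3);c=cv2.resize(a[125:],None,fx=4,fy=4,interpolation=3)
import numpy as np
m=cv2.resize(a,None,fx=2.4,fy=2.4,interpolation=3)
cv2.imwrite('pics/w2c.png',np.hstack([cv2.resize(a[:125],(395,353),interpolation=3),cv2.resize(a[125:],(395,353),interpolation=3)]))
print(395/140)"
```

```text
2.8214285714285716
```

Emit:
servo_tool(
  steps=[
    {"slide": [-0.233,-0.008,0.018],"spin": -0.0102,"claw": 1},
    {"slide": [-0.233,-0.013,0.017],"spin": -0.0102,"claw": 1},
    {"slide": [-0.233,-0.016,0.018],"spin": -0.0102,"claw": 1},
    {"slide": [-0.233,-0.019,0.017],"spin": -0.0102,"claw": 1},
    {"slide": [-0.232,-0.024,0.018],"spin": -0.0102,"claw": 1},
    {"slide": [-0.232,-0.027,0.017],"spin": -0.0102,"claw": 1},
    {"slide": [-0.231,-0.031,0.018],"spin": -0.0102,"claw": 1},
    {"slide": [-0.231,-0.034,0.017],"spin": -0.0102,"claw": 1},
    {"slide": [-0.23,-0.038,0.018],"spin": -0.0102,"claw": 1},
  ],
)

```text
time_s: 2.88
tool_pos: [0.4675, -0.2682, 0.2187]
ee_rot: [[0.064, 0.998, 0.0], [0.998, -0.064, 0.0], [0.0, 0.0, -1.0]]
contact_force: [0.3, 0.2, -0.3]
width: 0.0853
grasp_force: 0.0
```

View pics/w2c.png

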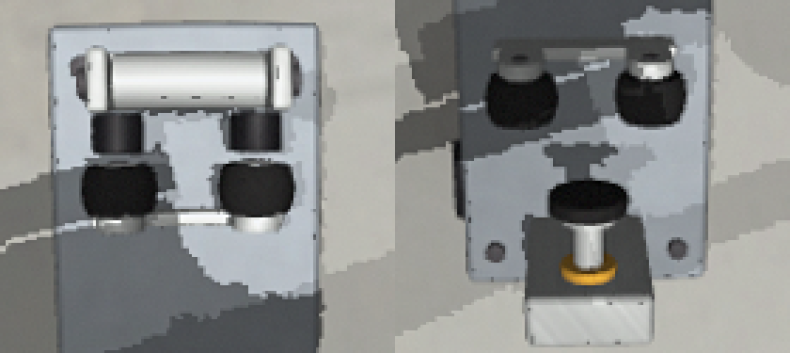

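```bash
python3 -c "
from plan import *
c,st=shot('wrist','w3');print(st['tool_pos'])"
```

```text
[ 0.46747499 -0.26820424  0.21874556]
```

View pics/w3.png

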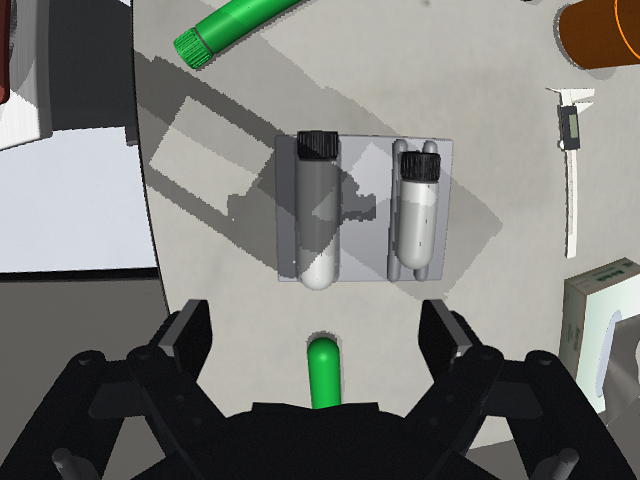

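Run:
```python
from h import *
np.set_printoptions(precision=4,suppress=True)
c,st=pickle.load(open("w2.pkl","rb"))
L=lambda x,y:(255+x/2.8214,90+y/2.824); Rr=lambda x,y:(255+(x-395)/2.8214,215+y/2.824)
o=[((-.048,.118,.02),)+L(50,28),((.048,.118,.02),)+L(322,27),((.048,-.118,.02),)+Rr(703,276),((-.048,-.118,.02),)+Rr(468,278),
((-.022,.079,.0975),)+L(109,81),((.022,.079,.0975),)+L(271,81),
((-.0225,.045,.05),)+L(119,190),((.0225,.045,.05),)+L(257,190),((-.0225,-.045,.05),)+Rr(522,97),((.0225,-.045,.05),)+Rr(652,97),((0,-.072,.069),)+Rr(589,196)]
q,r=fit(c,st,o,[.576,.14,-.21]);print("stage",q);print(r)
c,st=pickle.load(open("w3.pkl","rb"))
o=[((-.088,.075,.006),276,136),((.088,.075,.006),453,138),((.088,-.075,.006),443,282),((-.088,-.075,.006),279,281)]
q,r=fit(c,st,o,[.51,-.27,-.07]);print("rest",q);print(r)
C,S=np.cos(q[2]),np.sin(q[2]);print("long place",q[0]-.047*C,q[1]-.047*S)
print("capend",hit(c,318.5,131,.045,st),"edges cap row145",hit(c,298,145,.03,st),hit(c,339.5,145,.03,st),"low",hit(c,299,270,.03,st),hit(c,337,270,.03,st))
p,d=ray(c,317,290,st)
# nose: ray tangent to sphere centre at z=.03, r=.018 on line
from scipy.optimize import brentq
cap=hit(c,318.5,131,.048,st);ax=np.array([-S,C,0])
f=lambda l:(lambda v:np.linalg.norm(v-(v@d)*d/(d@d))-.018)(np.array([cap[0],cap[1],.03])-l*ax-p)
ls=np.linspace(.08,.15,71);print("f(l)",[round(1e3*f(l),1) for l in ls[::7]]);print("cap to sphere centre",brentq(f,.11,.15) if f(.11)*f(.15)<0 else None,"cap",cap)
```

```text
stage [ 0.5788  0.1352 -0.2   ]
[[ -0.823  -12.2709]
 [ -0.0658 -12.7229]
 [  0.8464  -7.1003]
 [ -0.9169  -6.5745]
 [  1.1012   5.7758]
 [ -0.2231   5.3063]
 [  0.4128   4.5619]
 [  0.3423   4.0622]
 [ -0.2229   5.0851]
 [ -0.3274   4.4775]
 [ -0.3747   2.9658]]
rest [ 0.5185 -0.2791 -0.0615]
[[-1.0513 -0.8221]
 [ 1.414   1.2457]
 [-0.3484 -1.7395]
 [-0.0496  1.2826]]
long place 0.4715787435841483 -0.2761696045694149
capend [ 0.4762 -0.1976  0.045 ] edges cap row145 [ 0.4575 -0.2089  0.03  ] [ 0.4941 -0.2112  0.03  ] low [ 0.4497 -0.3265  0.03  ] [ 0.4861 -0.3289  0.03  ]
f(l) [np.float64(46.9), np.float64(40.5), np.float64(34.2), np.float64(27.8), np.float64(21.5), np.float64(15.1), np.float64(8.8), np.float64(2.4), np.float64(-3.9), np.float64(-10.2), np.float64(-16.2)]
cap to sphere centre 0.13169835048045855 cap [ 0.4762 -0.1976  0.048 ]
```

Run:
```python
from h import *
np.set_printoptions(precision=4,suppress=True)
c,st=pickle.load(open("w2.pkl","rb"))
L=lambda x,y:(255+x/2.8214,90+y/2.824); Rr=lambda x,y:(255+(x-395)/2.8214,215+y/2.824)
for b in(0,-.01,-.014,-.018):
  o=[((-.048,.118+b,.02),)+L(50,28),((.048,.118+b,.02),)+L(322,27),((.048,-.118+b,.02),)+Rr(703,276),((-.048,-.118+b,.02),)+Rr(468,278),
((-.022,.079,.0975),)+L(109,81),((.022,.079,.0975),)+L(271,81),
((-.0225,.045,.05),)+L(119,190),((.0225,.045,.05),)+L(257,190),((-.0225,-.045,.05),)+Rr(522,97),((.0225,-.045,.05),)+Rr(652,97),((0,-.072,.069),)+Rr(589,196)]
  q,r=fit(c,st,o,[.576,.14,-.21]);print(b,q,(r**2).sum(),r.T)
# top camera check of roller/pad
d=pickle.load(open("c0.pkl","rb"));t=d["top"]
C,S=np.cos(q[2]),np.sin(q[2])
for P in[(-.022,.079,.0975),(.022,.079,.0975),(0,-.072,.069),(-.0225,-.045,.048)]:
  w=np.array([q[0]+C*P[0]-S*P[1],q[1]+S*P[0]+C*P[1],P[2]]);print((proj(t,w)-[165,240])/.3, (proj(d["side"],w)-[215,270])*3.077)
from plan import plan
plan([.4716,-.272,.10],-.065,3,claw=1)
```

```text
0 [ 0.5788  0.1352 -0.2   ] 563.7038311882116 [[ -0.823   -0.0658   0.8464  -0.9169   1.1012  -0.2231   0.4128   0.3423
   -0.2229  -0.3274  -0.3747]
 [-12.2709 -12.7229  -7.1003  -6.5745   5.7758   5.3063   4.5619   4.0622
    5.0851   4.4775   2.9658]]
-0.01 [ 0.5794  0.1379 -0.1999] 86.09660377266702 [[-0.723  -0.0206  0.6042 -0.5685  1.0229 -0.2561  0.3459  0.3352 -0.2843
  -0.2792 -0.3707]
 [-5.156  -5.6459 -1.4837 -0.9406  2.3129  1.8392  1.5978  1.0929  2.4189
   1.8051  0.3303]]
-0.014 [ 0.5796  0.139  -0.1998] 21.987386284780605 [[-0.6787 -0.0049  0.5067 -0.4275  0.9923 -0.2697  0.3196  0.3321 -0.3084
  -0.2601 -0.3691]
 [-2.2932 -2.7982  0.7453  1.295   0.9401  0.4648  0.4213 -0.0857  1.358
   0.7418 -0.7194]]
-0.018 [ 0.5798  0.14   -0.1997] 30.12497308232389 [[-0.632   0.0093  0.4091 -0.2858  0.9621 -0.2835  0.2937  0.3289 -0.3323
  -0.2412 -0.3674]
 [ 0.5789  0.0588  2.9643  3.5205 -0.4253 -0.9023 -0.7496 -1.2587  0.3005
  -0.3181 -1.7663]]
[ 40.2113 129.1137] [121.1637 234.1292]
[42.7037 69.7771] [ 60.386  200.9787]
[272.5503 103.1477] [242.9925  92.1867]
[236.6704 148.5768] [248.4836 156.0806]
[{"slide": [0.003, 0.01, 0.197], "spin": -0.0003, "claw": 1}, {"slide": [0.003, 0.01, 0.197], "spin": -0.0003, "claw": 1}, {"slide": [0.003, 0.009, 0.197], "spin": -0.0003, "claw": 1}]
end [ 0.4715 -0.2721  0.1   ] -0.0648563813375038
```

w3 shows the long tube at (318,131)–(317,290), in the -x place, and the short one at (418,210). The fit agrees with a 150 mm length. Now I grasp at mid.

Emit:
servo_tool(
  steps=[
    {"slide": [-0.018,0.029,0.2],"spin": -0.001,"claw": 1},
    {"slide": [0,0,0.2],"spin": 0,"claw": 1},
    {"slide": [0,0,0.2],"spin": 0,"claw": 1},
    {"slide": [0,0,0.2],"spin": 0,"claw": 1},
    {"slide": [0,0,0.12],"spin": 0,"claw": 1},
    {"slide": [0,0,0.1],"spin": 0,"claw": 1},
    {"slide": [0,0,0],"spin": 0,"claw": 1},
  ],
  force=25,
)

```text
time_s: 3.8
tool_pos: [0.4722, -0.2695, 0.013]
ee_rot: [[0.063, 0.998, -0.003], [0.998, -0.063, 0.003], [0.002, -0.004, -1.0]]
contact_force: [-1.3, -0.3, 0.1]
width: 0.0858
grasp_force: 0.0
```

Emit:
servo_tool(
  steps=[
    {"slide": [0,0,0],"spin": 0,"claw": -1},
    {"slide": [0,0,0],"spin": 0,"claw": -1},
    {"slide": [0,0,0],"spin": 0,"claw": -1},
    {"slide": [0,0,0],"spin": 0,"claw": -1},
    {"slide": [0,0,0],"spin": 0,"claw": -1},
    {"slide": [0,0,0],"spin": 0,"claw": -1},
    {"slide": [0,0,0],"spin": 0,"claw": -1},
  ],
  force=25,
)

```text
time_s: 4.68
tool_pos: [0.4697, -0.2707, 0.0155]
ee_rot: [[0.063, 0.998, -0.008], [0.998, -0.063, 0.002], [0.001, -0.008, -1.0]]
contact_force: [-17.1, 0.5, 14.8]
width: 0.0352
grasp_force: 26.2
```

Emit:
servo_tool(
  steps=[
    {"slide": [0,0,-0.02],"spin": 0,"claw": -1},
    {"slide": [0,0,-0.04],"spin": 0,"claw": -1},
    {"slide": [0,0,-0.1],"spin": 0,"claw": -1},
    {"slide": [0,0,-0.2],"spin": 0,"claw": -1},
    {"slide": [0,0,-0.25],"spin": 0,"claw": -1},
    {"slide": [0,0,-0.25],"spin": 0,"claw": -1},
    {"slide": [0,0,-0.15],"spin": 0,"claw": -1},
    {"slide": [0,0,0],"spin": 0,"claw": -1},
    {"slide": [0,0,0],"spin": 0,"claw": -1},
  ],
  force=25,
)

```text
time_s: 5.8
tool_pos: [0.4731, -0.2704, 0.2154]
ee_rot: [[0.063, 0.998, -0.001], [0.998, -0.063, 0.001], [0.001, -0.001, -1.0]]
contact_force: [-0.2, 0.3, -2.3]
width: 0.0346
grasp_force: 25.5
```

```bash
python3 -c "
from plan import *
c,st=shot('wrist','w4');print(st['tool_pos'],st['contact_force'],st['width'])
a=shot('side','s4')[0]['frame'];
m=np.hstack([c['frame'][:,160:480],cv2.resize(a[150:390,260:480],(440,480),interpolation=3)]);cv2.imwrite('pics/m4.png',m)
plan([.5797,.1393,.22],-.2,11,claw=-1)"
```

```text
[ 0.47306744 -0.27038019  0.21544503] [-0.2013785   0.3465463  -2.31995943] 0.034587232715525426
[{"slide": [0.189, 0.037, -0.002], "spin": 0.0079, "claw": -1}, {"slide": [0.189, 0.034, -0.002], "spin": 0.0079, "claw": -1}, {"slide": [0.19, 0.032, -0.003], "spin": 0.0079, "claw": -1}, {"slide": [0.19, 0.03, -0.002], "spin": 0.0079, "claw": -1}, {"slide": [0.19, 0.027, -0.002], "spin": 0.0079, "claw": -1}, {"slide": [0.191, 0.025, -0.002], "spin": 0.0079, "claw": -1}, {"slide": [0.191, 0.023, -0.002], "spin": 0.0079, "claw": -1}, {"slide": [0.191, 0.02, -0.003], "spin": 0.0079, "claw": -1}, {"slide": [0.192, 0.018, -0.002], "spin": 0.0079, "claw": -1}, {"slide": [0.192, 0.015, -0.002], "spin": 0.0079, "claw": -1}, {"slide": [0.191, 0.013, -0.002], "spin": 0.0079, "claw": -1}]
end [0.5796036  0.13922791 0.21997835] -0.200064707111835
```

View pics/m4.png

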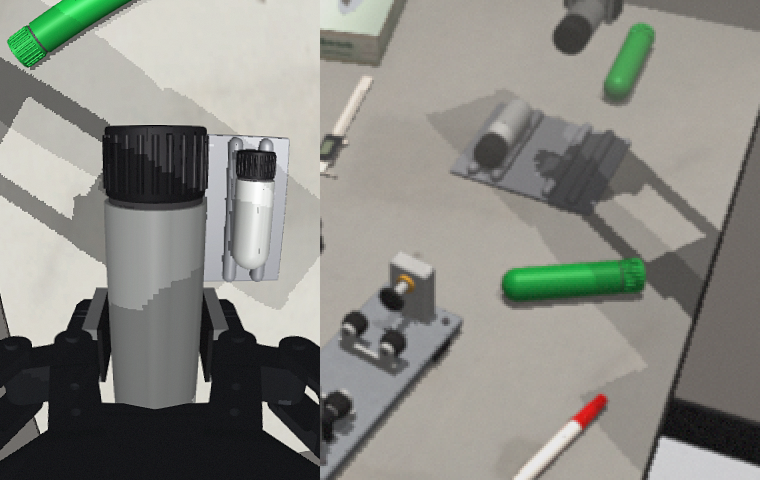

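Run:
```python
from h import *
c,st=pickle.load(open("w4.pkl","rb"))
z=st["tool_pos"][2]
def tool(u,v,h): return st["ee_rot"].T@(hit(c,u,v,z+h,st)-st["tool_pos"])
print(tool(316,126,.0325),tool(316,126,.0145))
for row,a,b in[(170,264,368),(240,265.5,364.5),(300,267,363)]:
    D=[ray(c,u,row,st)[1] for u in(a,b)]; print(row,np.degrees(np.arccos(D[0]@D[1])), tool((a+b)/2,row,.0145))
```

```text
[ 0.07359314  0.00115482 -0.03242213] [ 0.07374138  0.00123499 -0.01442206]
170 15.943041962072757 [ 0.05852833  0.00125088 -0.01443854]
240 15.26243350177528 [ 0.03330567  0.00092524 -0.01446534]
300 14.731226081603777 [ 0.00929764  0.00094478 -0.01449134]
```

Emit:
servo_tool(
  steps=[
    {"slide": [0.189,0.037,-0.002],"spin": 0.0079,"claw": -1},
    {"slide": [0.189,0.034,-0.002],"spin": 0.0079,"claw": -1},
    {"slide": [0.19,0.032,-0.003],"spin": 0.0079,"claw": -1},
    {"slide": [0.19,0.03,-0.002],"spin": 0.0079,"claw": -1},
    {"slide": [0.19,0.027,-0.002],"spin": 0.0079,"claw": -1},
    {"slide": [0.191,0.025,-0.002],"spin": 0.0079,"claw": -1},
    {"slide": [0.191,0.023,-0.002],"spin": 0.0079,"claw": -1},
    {"slide": [0.191,0.02,-0.003],"spin": 0.0079,"claw": -1},
    {"slide": [0.192,0.018,-0.002],"spin": 0.0079,"claw": -1},
    {"slide": [0.192,0.015,-0.002],"spin": 0.0079,"claw": -1},
    {"slide": [0.191,0.013,-0.002],"spin": 0.0079,"claw": -1},
    {"slide": [0,0,0],"spin": 0,"claw": -1},
  ],
  force=25,
)

```text
time_s: 7.4
tool_pos: [0.5798, 0.1407, 0.2195]
ee_rot: [[0.196, 0.981, -0.003], [0.981, -0.196, 0.0], [-0.0, -0.003, -1.0]]
contact_force: [-0.6, -0.7, -2.3]
width: 0.0347
grasp_force: 25.4
```

Emit:
servo_tool(
  steps=[
    {"slide": [0.01,0,0.18],"spin": 0,"claw": -1},
    {"slide": [0,0,0.18],"spin": 0,"claw": -1},
    {"slide": [0,0,0.17],"spin": 0,"claw": -1},
    {"slide": [0,0,0],"spin": 0,"claw": -1},
    {"slide": [0,0,0],"spin": 0,"claw": -1},
  ],
  force=25,
)

```text
time_s: 8.02
tool_pos: [0.5814, 0.1398, 0.1164]
ee_rot: [[0.199, 0.98, 0.0], [0.98, -0.199, -0.0], [-0.0, 0.0, -1.0]]
contact_force: [0.1, -0.1, -1.4]
width: 0.0349
grasp_force: 25.5
```

Emit:
servo_tool(
  steps=[
    {"slide": [0,0,0.02],"spin": 0,"claw": -1},
    {"slide": [0,0,0.02],"spin": 0,"claw": -1},
    {"slide": [0,0,0],"spin": 0,"claw": -1},
  ],
  force=25,
)

```text
time_s: 8.4
tool_pos: [0.581, 0.1403, 0.1078]
ee_rot: [[0.199, 0.98, 0.0], [0.98, -0.199, -0.0], [-0.0, 0.0, -1.0]]
contact_force: [0.3, -0.3, -1.4]
width: 0.0351
grasp_force: 25.5
```

Emit:
servo_tool(
  steps=[
    {"slide": [0,0,-0.02],"spin": 0,"claw": -1},
    {"slide": [0.011,-0.007,0],"spin": 0,"claw": -1},
    {"slide": [0,0,0.02],"spin": 0,"claw": -1},
    {"slide": [0,0,0.015],"spin": 0,"claw": -1},
    {"slide": [0,0,0.015],"spin": 0,"claw": -1},
    {"slide": [0,0,0],"spin": 0,"claw": -1},
  ],
  force=25,
)

```text
time_s: 9.15
tool_pos: [0.5803, 0.1427, 0.1016]
ee_rot: [[0.199, 0.98, 0.0], [0.98, -0.199, 0.0], [0.0, 0.0, -1.0]]
contact_force: [0.6, -0.6, 0.6]
width: 0.0352
grasp_force: 25.9
```

Emit:
servo_tool(
  steps=[
    {"slide": [0,0,0.02],"spin": 0,"claw": -1},
    {"slide": [0,0,0.02],"spin": 0,"claw": -1},
    {"slide": [0,0,0.02],"spin": 0,"claw": -1},
    {"slide": [0,0,0.02],"spin": 0,"claw": -1},
    {"slide": [0,0,0],"spin": 0,"claw": -1},
  ],
  force=25,
)

```text
time_s: 9.78
tool_pos: [0.5797, 0.1426, 0.0851]
ee_rot: [[0.199, 0.98, -0.001], [0.98, -0.199, -0.0], [-0.0, -0.001, -1.0]]
contact_force: [0.5, -0.8, 0.8]
width: 0.035
grasp_force: 26.6
```

```bash
python3 -c "
from plan import *
c,st=shot('wrist','w5');print(st['tool_pos'],st['contact_force'],st['ft_torque'])
a,_=shot('side','s5')
m=np.hstack([cv2.resize(c['frame'][:,160:480],(320,480)),cv2.resize(a['frame'][255:390,215:350],(480,480),interpolation=3)]);cv2.imwrite('pics/m5.png',m)"
```

```text
[0.57973147 0.1426362  0.0851088 ] [ 0.5430043  -0.78756861  0.79756175] [-0.03871104 -0.12344305 -0.02627259]
```

View pics/m5.png

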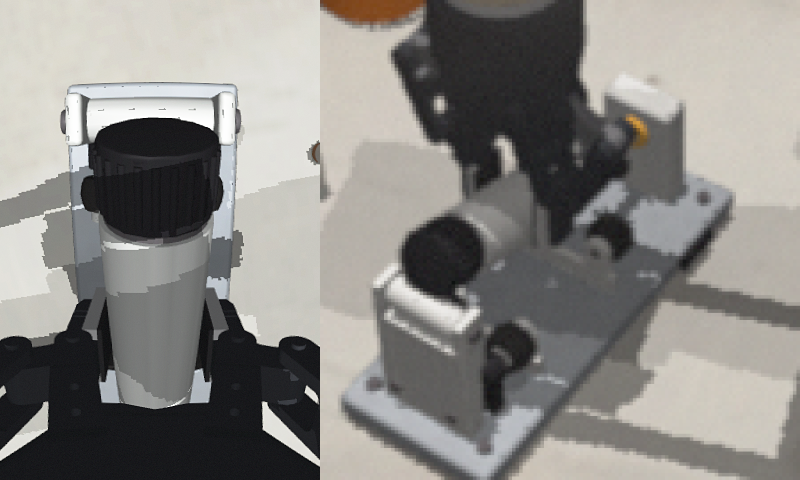

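Emit:
servo_tool(
  steps=[
    {"slide": [0,-0.005,0.015],"spin": 0,"claw": -1},
    {"slide": [0,0,0.015],"spin": 0,"claw": -1},
    {"slide": [0,0,0],"spin": 0,"claw": -1},
  ],
  force=25,
)

```text
time_s: 10.25
tool_pos: [0.579, 0.1429, 0.0795]
ee_rot: [[0.199, 0.98, -0.0], [0.98, -0.199, -0.0], [-0.0, -0.0, -1.0]]
contact_force: [0.9, -0.3, 1.5]
width: 0.0352
grasp_force: 27.1
```

Emit:
servo_tool(
  steps=[
    {"slide": [-0.005,0,0.005],"spin": 0,"claw": -1},
    {"slide": [-0.005,0,0.005],"spin": 0,"claw": -1},
    {"slide": [0,0,0],"spin": 0,"claw": -1},
  ],
  force=25,
)

```text
time_s: 10.62
tool_pos: [0.5787, 0.1408, 0.0776]
ee_rot: [[0.199, 0.98, -0.0], [0.98, -0.199, -0.0], [-0.0, -0.0, -1.0]]
contact_force: [0.3, -2.4, 1.8]
width: 0.0351
grasp_force: 27.1
```

Emit:
servo_tool(
  steps=[
    {"slide": [-0.005,0,0.005],"spin": 0,"claw": -1},
    {"slide": [0,0,0.005],"spin": 0,"claw": -1},
    {"slide": [0,0,0],"spin": 0,"claw": -1},
  ],
  force=25,
)

```text
time_s: 11.0
tool_pos: [0.5785, 0.1399, 0.0759]
ee_rot: [[0.199, 0.98, -0.0], [0.98, -0.199, -0.0], [-0.0, -0.0, -1.0]]
contact_force: [-1.2, -2.4, 3.3]
width: 0.0349
grasp_force: 27.6
```

Emit:
servo_tool(
  steps=[
    {"slide": [0,0,0],"spin": 0,"claw": 0.2},
    {"slide": [0,0,0],"spin": 0,"claw": 0.4},
    {"slide": [0,0,0],"spin": 0,"claw": 0.6},
    {"slide": [0,0,0],"spin": 0,"claw": 0.6},
    {"slide": [0,0,-0.15],"spin": 0,"claw": 0.6},
    {"slide": [0,0,-0.25],"spin": 0,"claw": 0.6},
    {"slide": [0,0,-0.2],"spin": 0,"claw": 0},
    {"slide": [0,0,0],"spin": 0,"claw": -1},
  ],
  force=25,
)

```text
time_s: 12.0
tool_pos: [0.5812, 0.1404, 0.2005]
ee_rot: [[0.199, 0.98, 0.008], [0.98, -0.199, 0.001], [0.003, 0.008, -1.0]]
contact_force: [-0.5, 0.0, -0.1]
width: 0.0329
grasp_force: 0.0
```

```bash
python3 -c "
from plan import *
c,st=shot('wrist','w6');print(st['tool_pos'],st['contact_force'],st['width'])
a,_=shot('side','s6')
m=np.hstack([cv2.resize(c['frame'][:,160:480],(320,480)),cv2.resize(a['frame'][255:390,215:350],(480,480),interpolation=3)]);cv2.imwrite('pics/m6.png',m)"
```

```text
[0.58122598 0.14038225 0.20052841] [-0.46067767  0.010443   -0.08059772] 0.03288722396274525
```

View pics/m6.png

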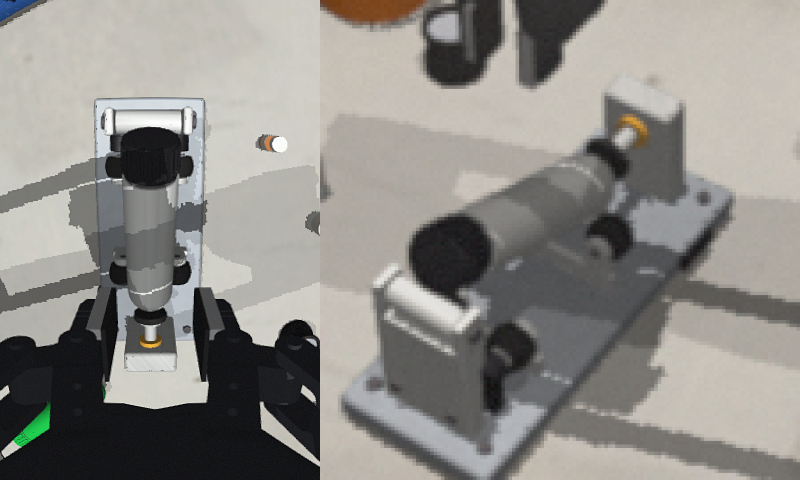

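m6 shows the tube laid nose-on-pad at (600,160) and cap-on-roller at (450,255), centred between the wheels. Next I shut the fingers and move above the cap.

```bash
python3 -c "
from plan import *
plan([.5884,.1824,.16],-.2,3,claw=-1)"
```

```text
[{"slide": [0.072, 0.002, 0.06], "claw": -1}, {"slide": [0.073, 0.002, 0.059], "claw": -1}, {"slide": [0.072, 0.002, 0.06], "claw": -1}]
end [0.58835776 0.18235104 0.16003521] -0.20010429680936387
```

Emit:
servo_tool(
  steps=[
    {"slide": [0.072,0.002,0],"spin": 0,"claw": -1},
    {"slide": [0.073,0.002,0.05],"spin": 0,"claw": -1},
    {"slide": [0.072,0.002,0.1],"spin": 0,"claw": -1},
    {"slide": [0,0,0],"spin": 0,"claw": -1},
    {"slide": [0,0,0],"spin": 0,"claw": -1},
    {"slide": [0,0,0],"spin": 0,"claw": -1},
    {"slide": [0,0,0],"spin": 0,"claw": -1},
  ],
  force=40,
)

```text
time_s: 12.98
tool_pos: [0.5887, 0.182, 0.1664]
ee_rot: [[0.199, 0.98, 0.001], [0.98, -0.199, 0.0], [0.0, 0.001, -1.0]]
contact_force: [0.5, 0.0, -0.7]
width: -0.0003
grasp_force: 0.0
```

Emit:
servo_tool(
  steps=[
    {"slide": [0,0,0.08],"spin": 0,"claw": -1},
    {"slide": [0,0,0.05],"spin": 0,"claw": -1},
    {"slide": [0,0,0.01],"spin": 0,"claw": -1},
    {"slide": [0,0,0.01],"spin": 0,"claw": -1},
    {"slide": [0,0,0],"spin": 0,"claw": -1},
  ],
)

```text
time_s: 13.6
tool_pos: [0.5884, 0.1823, 0.1358]
ee_rot: [[0.199, 0.98, 0.0], [0.98, -0.199, 0.0], [0.0, 0.0, -1.0]]
contact_force: [-0.1, 1.0, 0.2]
width: -0.0001
grasp_force: 0.0
```

Emit:
servo_tool(
  steps=[
    {"slide": [0,0,0.01],"spin": 0,"claw": -1},
    {"slide": [0,0,0.01],"spin": 0,"claw": -1},
    {"slide": [0,0,0],"spin": 0,"claw": -1},
  ],
)

```text
time_s: 13.98
tool_pos: [0.5887, 0.1822, 0.1322]
ee_rot: [[0.199, 0.98, 0.001], [0.98, -0.199, -0.0], [-0.0, 0.001, -1.0]]
contact_force: [0.7, -1.6, 2.7]
width: -0.0
grasp_force: 1.2
```

Contact. Press in 2 mm steps.

Emit:
servo_tool(
  steps=[
    {"slide": [0,0,0.01],"spin": 0,"claw": -1},
    {"slide": [0,0,0],"spin": 0,"claw": -1},
  ],
)

```text
time_s: 14.22
tool_pos: [0.5894, 0.1818, 0.1313]
ee_rot: [[0.199, 0.98, 0.002], [0.98, -0.199, -0.001], [-0.0, 0.003, -1.0]]
contact_force: [-0.6, -3.7, 7.2]
width: -0.0
grasp_force: 4.0
```

Emit:
servo_tool(
  steps=[
    {"slide": [0,0,0.01],"spin": 0,"claw": -1},
    {"slide": [0,0,0],"spin": 0,"claw": -1},
  ],
)

```text
time_s: 14.48
tool_pos: [0.5898, 0.1809, 0.1299]
ee_rot: [[0.199, 0.98, 0.003], [0.98, -0.199, -0.002], [-0.001, 0.004, -1.0]]
contact_force: [-1.2, -5.8, 10.1]
width: -0.0002
grasp_force: 5.8
```

Emit:
servo_tool(
  steps=[
    {"slide": [0,0,0.01],"spin": 0,"claw": -1},
    {"slide": [0,0,0],"spin": 0,"claw": -1},
  ],
)

```text
time_s: 14.72
tool_pos: [0.5895, 0.1804, 0.1274]
ee_rot: [[0.199, 0.98, 0.002], [0.98, -0.199, -0.003], [-0.002, 0.003, -1.0]]
contact_force: [-2.2, -7.9, 5.1]
width: 0.0003
grasp_force: 4.0
```

Emit:
servo_tool(
  steps=[
    {"slide": [0,0,0.01],"spin": 0,"claw": -1},
    {"slide": [0,0,0],"spin": 0,"claw": -1},
  ],
)

```text
time_s: 14.98
tool_pos: [0.5879, 0.1824, 0.1232]
ee_rot: [[0.199, 0.98, -0.001], [0.98, -0.199, 0.0], [0.0, -0.001, -1.0]]
contact_force: [-0.1, -0.4, -0.4]
width: 0.0002
grasp_force: 0.0
```

Emit:
servo_tool(
  steps=[
    {"slide": [0,0,0.01],"spin": 0,"claw": -1},
    {"slide": [0,0,0],"spin": 0,"claw": -1},
  ],
)

```text
time_s: 15.22
tool_pos: [0.5879, 0.1825, 0.1211]
ee_rot: [[0.199, 0.98, -0.001], [0.98, -0.199, 0.0], [-0.0, -0.001, -1.0]]
contact_force: [0.1, 0.8, 0.1]
width: -0.0002
grasp_force: 0.0
```

Emit:
servo_tool(
  steps=[
    {"slide": [0,0,0.01],"spin": 0,"claw": -1},
    {"slide": [0,0,0],"spin": 0,"claw": -1},
  ],
)

```text
time_s: 15.48
tool_pos: [0.5882, 0.1823, 0.1194]
ee_rot: [[0.199, 0.98, -0.0], [0.98, -0.199, -0.0], [-0.0, -0.0, -1.0]]
contact_force: [-0.2, -0.2, 0.4]
width: -0.0002
grasp_force: 0.0
```

Emit:
servo_tool(
  steps=[
    {"slide": [0,0,0.015],"spin": 0,"claw": -1},
    {"slide": [0,0,0.015],"spin": 0,"claw": -1},
    {"slide": [0,0,0],"spin": 0,"claw": -1},
  ],
)

```text
time_s: 15.85
tool_pos: [0.5881, 0.1822, 0.1133]
ee_rot: [[0.199, 0.98, -0.0], [0.98, -0.199, -0.0], [-0.0, -0.0, -1.0]]
contact_force: [0.7, 0.3, 0.2]
width: -0.0004
grasp_force: 0.0
```

Emit:
servo_tool(
  steps=[
    {"slide": [0,0,0.015],"spin": 0,"claw": -1},
    {"slide": [0,0,0.015],"spin": 0,"claw": -1},
    {"slide": [0,0,0],"spin": 0,"claw": -1},
  ],
)

```text
time_s: 16.23
tool_pos: [0.5884, 0.1823, 0.1076]
ee_rot: [[0.199, 0.98, 0.0], [0.98, -0.199, 0.0], [0.0, 0.0, -1.0]]
contact_force: [-0.6, 0.5, 1.3]
width: -0.0002
grasp_force: 0.4
```

Emit:
servo_tool(
  steps=[
    {"slide": [0,0,0.015],"spin": 0,"claw": -1},
    {"slide": [0,0,0.015],"spin": 0,"claw": -1},
    {"slide": [0,0,0],"spin": 0,"claw": -1},
  ],
)

```text
time_s: 16.6
tool_pos: [0.5885, 0.1823, 0.1016]
ee_rot: [[0.199, 0.98, 0.0], [0.98, -0.199, -0.0], [-0.0, 0.0, -1.0]]
contact_force: [0.4, 0.3, 3.1]
width: 0.0002
grasp_force: 1.2
```

Emit:
servo_tool(
  steps=[
    {"slide": [0,0,0.015],"spin": 0,"claw": -1},
    {"slide": [0,0,0.01],"spin": 0,"claw": -1},
    {"slide": [0,0,0],"spin": 0,"claw": -1},
  ],
)

```text
time_s: 16.98
tool_pos: [0.588, 0.1821, 0.0962]
ee_rot: [[0.199, 0.98, -0.001], [0.98, -0.199, -0.0], [-0.001, -0.001, -1.0]]
contact_force: [0.8, 1.1, 1.5]
width: 0.0
grasp_force: 0.8
```

Emit:
servo_tool(
  steps=[
    {"slide": [0,0,0.01],"spin": 0,"claw": -1},
    {"slide": [0,0,0.01],"spin": 0,"claw": -1},
    {"slide": [0,0,0],"spin": 0,"claw": -1},
  ],
)

```text
time_s: 17.35
tool_pos: [0.5874, 0.1819, 0.0916]
ee_rot: [[0.199, 0.98, -0.002], [0.98, -0.199, -0.001], [-0.001, -0.002, -1.0]]
contact_force: [0.0, 0.3, -0.6]
width: 0.0002
grasp_force: 0.0
```

Emit:
servo_tool(
  steps=[
    {"slide": [0,0,0.01],"spin": 0,"claw": -1},
    {"slide": [0,0,0],"spin": 0,"claw": -1},
  ],
)

```text
time_s: 17.6
tool_pos: [0.5883, 0.1822, 0.0906]
ee_rot: [[0.199, 0.98, -0.0], [0.98, -0.199, -0.0], [-0.0, -0.0, -1.0]]
contact_force: [0.2, 0.6, -0.2]
width: 0.0002
grasp_force: 0.1
```

Emit:
servo_tool(
  steps=[
    {"slide": [0,0,0.01],"spin": 0,"claw": -1},
    {"slide": [0,0,0],"spin": 0,"claw": -1},
  ],
)

```text
time_s: 17.85
tool_pos: [0.5887, 0.1825, 0.0891]
ee_rot: [[0.199, 0.98, 0.001], [0.98, -0.199, 0.0], [0.0, 0.001, -1.0]]
contact_force: [0.8, 1.0, 2.3]
width: 0.0001
grasp_force: 1.1
```

Emit:
servo_tool(
  steps=[
    {"slide": [0,0,0.005],"spin": 0,"claw": -1},
    {"slide": [0,0,0],"spin": 0,"claw": -1},
  ],
)

```text
time_s: 18.1
tool_pos: [0.5887, 0.1826, 0.0885]
ee_rot: [[0.199, 0.98, 0.001], [0.98, -0.199, 0.0], [0.001, 0.001, -1.0]]
contact_force: [-0.0, 0.0, 4.8]
width: -0.0002
grasp_force: 2.7
```

Emit:
servo_tool(
  steps=[
    {"slide": [0,0,0.005],"spin": 0,"claw": -1},
    {"slide": [0,0,0],"spin": 0,"claw": -1},
  ],
)

```text
time_s: 18.35
tool_pos: [0.5884, 0.183, 0.0873]
ee_rot: [[0.199, 0.98, 0.001], [0.98, -0.199, 0.001], [0.001, 0.0, -1.0]]
contact_force: [-1.2, 2.8, 5.6]
width: -0.0001
grasp_force: 2.4
```

Emit:
servo_tool(
  steps=[
    {"slide": [0,0,0.005],"spin": 0,"claw": -1},
    {"slide": [0,0,0],"spin": 0,"claw": -1},
  ],
)

```text
time_s: 18.6
tool_pos: [0.5887, 0.183, 0.0867]
ee_rot: [[0.199, 0.98, 0.001], [0.98, -0.199, 0.001], [0.001, 0.001, -1.0]]
contact_force: [-0.9, 2.7, 7.9]
width: -0.0
grasp_force: 4.0
```

Emit:
servo_tool(
  steps=[
    {"slide": [0,0,0.005],"spin": 0,"claw": -1},
    {"slide": [0,0,0],"spin": 0,"claw": -1},
  ],
)

```text
time_s: 18.85
tool_pos: [0.5889, 0.183, 0.0866]
ee_rot: [[0.199, 0.98, 0.002], [0.98, -0.199, 0.001], [0.001, 0.001, -1.0]]
contact_force: [-3.3, 1.8, 12.7]
width: -0.0001
grasp_force: 6.2
```

Emit:
servo_tool(
  steps=[
    {"slide": [0,0,-0.02],"spin": 0,"claw": -1},
    {"slide": [0,0,-0.15],"spin": 0,"claw": -1},
    {"slide": [-0.07,0,-0.25],"spin": 0,"claw": -1},
    {"slide": [-0.07,0,-0.25],"spin": 0,"claw": -1},
    {"slide": [-0.07,0,-0.1],"spin": 0,"claw": -1},
    {"slide": [0,0,0],"spin": 0,"claw": -1},
    {"slide": [0,0,0],"spin": 0,"claw": -1},
    {"slide": [0,0,0],"spin": 0,"claw": -1},
  ],
)

```text
time_s: 19.85
tool_pos: [0.5787, 0.1414, 0.236]
ee_rot: [[0.198, 0.98, -0.004], [0.98, -0.198, -0.0], [-0.001, -0.004, -1.0]]
contact_force: [0.8, 0.8, 0.1]
width: 0.0003
grasp_force: 0.0
```

Run:
```python
from h import *
np.set_printoptions(precision=1,suppress=True,linewidth=200)
c,st=shot('wrist','w7'); a,_=shot('side','s7');t,_=shot('top','t7')
print(st['tool_pos'])
q=[.5797,.1393,-.1998];C,S=np.cos(q[2]),np.sin(q[2])
W=lambda P:np.array([q[0]+C*P[0]-S*P[1],q[1]+S*P[0]+C*P[1],P[2]])
# brightness profile along tube top, stage y from .03 to .11 step 2mm, in wrist & side, at z of seated top
for nm,cam,s in(("wrist",c,st),("side",a,None)):
    g=cv2.cvtColor(cam["frame"],cv2.COLOR_BGR2GRAY).astype(np.float32)
    def prof(pts): 
        uv=np.array([proj(cam,W(p),s) for p in pts],np.float32); return cv2.remap(g,uv[:,0][None],uv[:,1][None],1)[0]
    ys=np.arange(-.112,.1,.004)
    print(nm,"along y",list(zip((ys*1e3).round().astype(int).tolist(),prof([(0,y,.0873) for y in ys]).astype(int).tolist())))
    for y in(-.045,0,.04,.062):
        xs=np.arange(-.034,.035,.004); print(nm,"across y",y,prof([(x,y,.0693) for x in xs]))
```

```text
[0.6 0.1 0.2]
wrist along y [(-112, 29), (-108, 30), (-104, 30), (-100, 30), (-96, 15), (-92, 17), (-88, 15), (-84, 18), (-80, 15), (-76, 18), (-72, 17), (-68, 19), (-64, 19), (-60, 15), (-56, 134), (-52, 143), (-48, 143), (-44, 143), (-40, 151), (-36, 145), (-32, 145), (-28, 145), (-24, 147), (-20, 113), (-16, 114), (-12, 114), (-8, 113), (-4, 114), (0, 114), (4, 113), (8, 150), (12, 149), (16, 150), (20, 151), (24, 151), (28, 152), (32, 153), (36, 152), (40, 154), (44, 163), (48, 153), (52, 37), (56, 28), (60, 31), (64, 45), (68, 83), (72, 125), (76, 220), (80, 245), (84, 222), (88, 165), (92, 217), (96, 187), (100, 193)]
wrist across y -0.045 [ 85.4  12.5  31.3  36.9  78.3  96.8 116.3 146.1 147.8 141.1 162.3 168.6 105.   30.3  25.8  26.1  89.8 195.6]
wrist across y 0 [113.  112.3 114.3  99.1  98.4 126.6 141.  130.1 114.2 114.2 108.2 104.2  93.9  86.2  87.5  87.8  88.5  87.8]
wrist across y 0.04 [152.6  42.3  24.4  39.8 105.9 190.2 221.4 145.1 157.7 149.  131.  213.2 175.2  51.4  48.2  38.7 133.1 213.7]
wrist across y 0.062 [213.7 148.6  42.9  74.9  34.9  36.1  35.2  35.3  30.4  28
[... 489 characters left out ...]
), (36, 130), (40, 130), (44, 139), (48, 159), (52, 83), (56, 32), (60, 27), (64, 103), (68, 215), (72, 219), (76, 190), (80, 136), (84, 95), (88, 149), (92, 105), (96, 86), (100, 86)]
side across y -0.045 [ 79.1  72.   87.7  81.8  84.8  91.5  96.5 100.  123.7 135.8 134.3 128.  121.  131.3 156.6 162.2 162.4 160.3]
side across y 0 [ 84.4  84.2  82.9  82.7  95.6 109.7 119.3 128.  133.  137.6 136.  131.4 119.7 114.9 183.2 187.  183.3 176.1]
side across y 0.04 [ 96.7  91.6  81.4  79.5  94.6 110.9 119.2 122.5 116.4 106.2  92.9  90.8  99.4 155.3 160.9 161.6 164.5 163.3]
side across y 0.062 [ 41.9  45.7  29.3  37.8  49.4  80.7 110.4 217.8 196.  194.  218.8 216.  216.1 215.6 200.1 210.5 212.4 211.6]
```

The cap's edge shows at stage y = 51 mm at the seated height in both views, which is where a seated tube puts it. The fingers are clear, so I hand in.

```bash
python3 -c "
from rig import robot
print(robot.finish_job())"
```

```text
the job is handed in; nothing more can be done
None
```

The long tube is snapped into the roller stage and the job is handed in: the final images and the last press put it at its seated height and position, though I didn't check the wheel angles or pad travel directly.

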